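# Set out the control kit for the next analyser run

### The job

Set out the control kit for the next run: lay the three capped vials in the grooves of the grey cradle so that they cannot roll, the red-capped one in the middle groove, the blue-capped one next to it towards the cradle's green end and the yellow-capped one on its other side, each centred lengthwise. Stand the white jar upright in the centre of the round black mat that lies next to the hand scanner, and stand the small brown jar upright, centred, on top of the white jar. Do not knock over the glass beaker.

Things in the scene. Friction and masses are not known exactly. Their poses are not given: they have to be found in the camera images.
- red_vial: white plastic vial with a red screw cap and a thin red band, a plain cylinder 28 mm in diameter and 84 mm long, lying loose on the bench, free to roll; about 45 g. Origin at its middle, on its axis (14 mm above the bench when lying); x along its axis towards the cap.
- blue_vial: white plastic vial with a blue screw cap and a thin blue band, a plain cylinder 28 mm in diameter and 84 mm long, lying loose on the bench, free to roll; about 45 g. Origin at its middle, on its axis (14 mm above the bench when lying); x along its axis towards the cap.
- yellow_vial: white plastic vial with a yellow screw cap and a thin yellow band, a plain cylinder 28 mm in diameter and 84 mm long, lying loose on the bench, free to roll; about 45 g. Origin at its middle, on its axis (14 mm above the bench when lying); x along its axis towards the cap.
- white_jar: closed white plastic jar with a flat white lid, cylinder 56 mm in diameter, 46 mm high, about 120 g, standing loose on the bench. Origin at the centre of its underside, z up.
- brown_jar: closed small brown jar with a flat brown lid, cylinder 40 mm in diameter, 30 mm high, about 50 g, standing loose on the bench. Origin at the centre of its underside, z up.
- cradle: grey cradle, fixed, 84 x 190 mm; origin: centre of grey part, on the bench. x along the grooves, y across, towards a green end block (18 wide, 22 high). Two rails (10 thick, at x = -30, +30, top z 22) have 24 mm wide notches: grooves at y = +64 (green end), 0, -64. A vial across both rails rests on the notch edges, axis at z 29 mm. Between the rails it is open for fingers down to a dark plate, z 4.
- scanner_mat: round black rubber mat next to the hand scanner, 80 mm in diameter, 3 mm thick, fixed to the bench; origin at the centre of its underside.
- spare_mat: identical round black mat, far from the scanner, to be left free; 80 mm in diameter, 3 mm thick, fixed; origin at the centre of its underside.
- scanner: black hand scanner on a low grey stand, fixed to the bench, about 70 by 66 mm and 85 mm high; its centre is about 125 mm from the centre of the mat it belongs to. Origin at the centre of its underside on the bench.
- beaker: open glass beaker, 50 mm in diameter, 60 mm high, standing loose on the bench among the things; not to be knocked over. Origin at the centre of its underside, z up.
Not all that is in view belongs to the job. Leave any turquoise look-alike of the cradle alone. Leave any purple look-alike of the yellow_vial alone.

How it is judged:
By the outcome, as a careful person would: the job done as asked, in the order asked, and still so for the second after the job is handed in, with the robot touching nothing.
It also fails if it takes over 128 s, if anything falls off the work surface, if the arm or the gripper's body presses on something with over 40 N, if the wrist force passes 120 N, or if a joint passes its speed limit or range.

### The arm

A 6-joint arm with a two-finger parallel gripper is mounted at the origin on the work surface. World frame = base frame: x ahead of the robot, y to its left, z up, the work surface at z = 0. Lengths are in m, angles in degrees, forces in N, time in s.
With the tool pointing down it reaches from about 0.375 to 0.75 m from the base axis. Payload 9 kg.
Tool frame: the origin (TCP) lies where the fingers leave the gripper's body, on its centre line; the fingertips stand 73 mm ahead of it and the grasp point (between the pads) lies 54 mm ahead of it (robot.tip_reach is the distance from the TCP to the fingertips, in m); z points along the fingers, y is the direction in which the jaws open and shut (so a half turn about z gives the same grasp; the last joint's range is limited). The gripper opens to 85 mm and grips with 20 to 120 N. Pads are 22 mm wide; open, the fingers measure 114 mm over their backs; the gripper's body (76 mm by 85 mm) begins 54 mm behind the grasp point. The pads swing forward as they close: fully open they stand 13 mm farther back than shut.
Start: joints at [-81.056, 5.964, 5.575, 89.605, 0, 77.527], TCP at [0.219, -0.559, 0.304] pointing down, gripper open.
Joint ranges: [-171.21, 171.21], [-48.23, 106.86], [-62.78, 66.21], [-105.2, 120.99], [-86.42, 89.51], [-180, 180]. Speed limits (degrees/s): [127.2, 127.2, 147.25, 180, 180, 180].

### API

Orientations are given as [roll, pitch, yaw] about the fixed x, y, z axes, in that order (R = Rz(yaw) Ry(pitch) Rx(roll)).
In Python, from plant import robot gives the robot as it stands. Calls block until the motion is done:
- robot.move_pose(position, orientation): joint-space move of the TCP to a pose.
- robot.line_to(position, vel=0.15, rotation=None, guard=None): straight line of the TCP; rotation=None keeps the orientation; vel is the mean speed in m/s. With guard (N) it stops when the force on the tool has changed by that much, and returns True; else False.
- robot.goto_joints(angles): joint-space move.
- robot.set_gripper(opening): finger opening in m; the grip force is fixed at half the most; returns when the fingers have stopped.
- robot.pause(seconds).
- robot.ik(position, orientation): joint angles nearest the present ones, or None.
- robot.observe(): the state.
- robot.grab_frame(name): name is "scene" or "top" or "wrist"; returns the picture (420x560x3 uint8, blue, green, red); there is no depth.
- robot.get_calibration(name): a dict with "vertical_fov" (degrees; the focal length in pixels is half the picture's height over the tangent of half this angle, whatever the lens; pixels are square), "cx", "cy" (the principal point, pixels), "k1" (the pictures are not rectified: a ray, as slopes to the right and down, at radius r is drawn at 1 + k1 r^2 times it, then the intrinsics apply), "rvec" (rotation vector, rad) and "tvec" (3), from world to camera coordinates, as OpenCV has them. Camera axes: x right, y down, z forward; pixel columns grow to the right and rows downward; lengths in m; the calibration is good to about 2 mm. A picture is of the moment at which its call begins: read the wrist's pose just before it. get_calibration takes no time and is no camera call; for the wrist camera it gives the pose at the moment of the call.
A pose or a line that the arm cannot do raises robot.IKError and nothing moves.
- robot.job_done(): hands the job in, once; it reports no verdict.
The state is a dict: "time": time; "q": joint angles; "qvel": joint speeds; "joint_torque": joint torques, N m; "tool_pos": TCP position; "tcp_rot": TCP orientation; "ft_force": force on the tool from outside, world axes, zero at the start; "torque": the same for the moment, N m; "gripper_width": finger opening in m.
Only numpy, scipy, OpenCV 4.12 (cv2) and the standard library are available. Lean on these libraries where they do the work, as an engineer would, in place of code of your own. Each camera call takes 0.05 s, during which the arm holds its last target.

## Working session

There is one attempt and no reset: what is moved stays moved. The work goes in short steps, each a Python script; the robot and the scene stay as the last script left them, time stands still between calls to the robot, and variables do not carry over. Pictures are saved under pics/ and viewed, and the job is handed in when it is done.

```bash
ls; mkdir -p pics
python3 - <<'E'
from plant import robot
import cv2
for n in ["scene","top","wrist"]:
    c=robot.get_calibration(n); print(n,c)
    cv2.imwrite(f"pics/{n}0.png",robot.grab_frame(n))
print(robot.observe()["time"],robot.tip_reach)
E
```

```text
pics
scene {'vertical_fov': 48.846767789407366, 'cx': 274.19368434966367, 'cy': 206.8446807606725, 'k1': -0.10728864461497918, 'rvec': array([ 1.83944346,  1.78719622, -0.64344201]), 'tvec': array([-0.03605274, -0.32234975,  1.36471068])}
top {'vertical_fov': 43.181909421965216, 'cx': 275.1009271500508, 'cy': 208.17214259868624, 'k1': -0.12022804792829173, 'rvec': array([ 2.112999  , -2.16869236,  0.13406897]), 'tvec': array([0.04394862, 0.46892532, 1.45189349])}
wrist {'vertical_fov': 69.75093095455661, 'cx': 283.6583115886587, 'cy': 215.81622494633473, 'k1': -0.05777888065255412, 'rvec': array([-2.40343142,  1.64133676,  0.22603168]), 'tvec': array([-0.59843367, -0.03453185,  0.3798318 ])}
0.15 0.0726
```

View pics/top0.png

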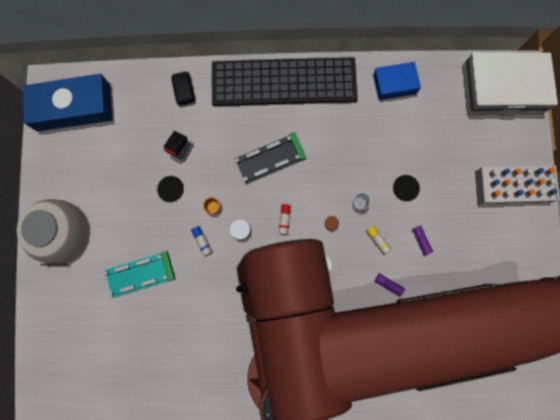

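View pics/scene0.png

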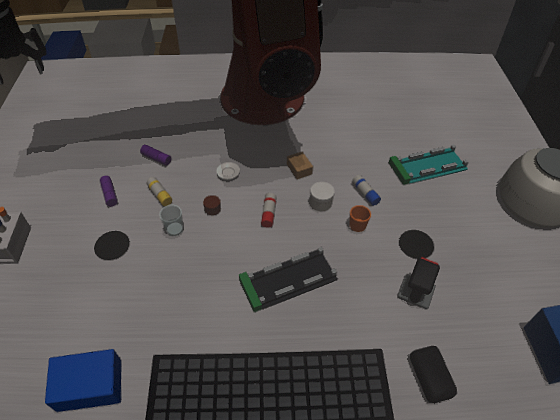

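View pics/wrist0.png

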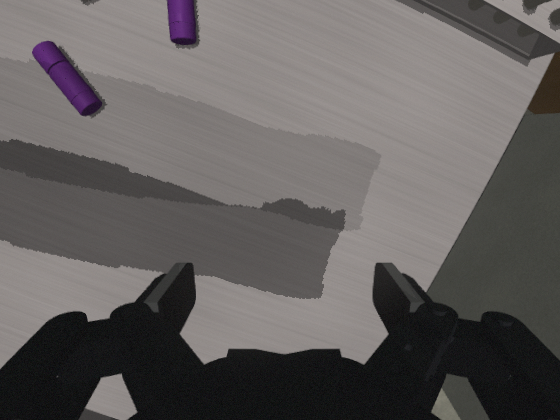

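The views agree. In the top view, the scanner (177,145) belongs with the left mat (171,189), and the spare mat is at (406,188). The grey cradle is at (270,158) with its green end on the right, and the turquoise look-alike is at (140,273). The vials are red (285,219), blue (201,240) and yellow (378,240). The white jar is at (240,230), the brown jar at (331,223) and the beaker at (361,203).

```bash
cat > h.py <<'E'
import numpy as np, cv2
from plant import robot
def cam(n):
    c=robot.get_calibration(n); f=210/np.tan(np.radians(c["vertical_fov"]/2))
    K=np.array([[f,0,c["cx"]],[0,f,c["cy"]],[0,0,1]]); D=np.array([c["k1"],0,0,0.])
    return K,D,cv2.Rodrigues(np.array(c["rvec"]))[0],np.array(c["tvec"]),np.array(c["rvec"])
def pix2plane(c,px,z):
    K,D,R,t,_=c; p=cv2.undistortPoints(np.array(px,float).reshape(-1,1,2),K,D).reshape(-1,2)
    d=np.c_[p,np.ones(len(p))]@R; o=-R.T@t
    return o+d*((z-o[2])/d[:,2])[:,None]
def proj(c,P):
    K,D,R,t,rv=c; return cv2.projectPoints(np.array(P,float).reshape(-1,1,3),rv,t,K,D)[0].reshape(-1,2)
def blobs(img,lo,hi,amin=15):
    h=cv2.cvtColor(img,cv2.COLOR_BGR2HSV); m=cv2.inRange(h,np.array(lo),np.array(hi))
    n,l,s,ce=cv2.connectedComponentsWithStats(m)
    return m,[(s[i,4],ce[i].round(1),s[i,:4]) for i in range(1,n) if s[i,4]>=amin]
E
python3 - <<'E'
from h import *
for n in ["top","scene"]:
    im=cv2.imread(f"pics/{n}0.png"); c=cam(n)
    for nm,lo,hi,z in [("red",(0,150,100),(4,255,255),.014),("red2",(174,150,60),(180,255,255),.014),("blue",(105,120,60),(125,255,255),.014),("yel",(20,120,90),(32,255,255),.014),("brown",(4,100,30),(9,255,140),.03),("green",(50,100,50),(75,255,255),.022),("white",(0,0,170),(180,40,255),.046),("black",(0,0,0),(180,255,40),.003)]:
        m,b=blobs(im,lo,hi)
        for a,ce,bb in b:
            if a<3000: print(n,nm,a,ce,bb,pix2plane(c,[ce],z)[0][:2].round(4))
im=cv2.imread("pics/top0.png")
cv2.imwrite("pics/top0z.png",cv2.resize(im[120:320,90:360],None,fx=2.9,fy=2.9,interpolation=cv2.INTER_CUBIC))
E
```

```text
top red 18 [169.5 151. ] [165 149  10   5] [0.649 0.335]
top red 61 [285.2 208.7] [281 205   9   9] [0.4704 0.0034]
top blue 1170 [396.9  78.7] [374  62  46  34] [ 0.8507 -0.339 ]
top blue 2746 [62.8 99. ] [23 74 81 50] [0.8234 0.6654]
top blue 16 [506.2 171.1] [504 169   5   5] [ 0.5634 -0.644 ]
top blue 15 [540.2 170.3] [538 169   5   4] [ 0.5637 -0.7489]
top blue 15 [496.1 181.7] [494 180   5   4] [ 0.5327 -0.6105]
top blue 15 [530.2 181.3] [528 180   5   4] [ 0.5316 -0.7145]
top blue 16 [519.8 192.3] [518 191   5   4] [ 0.4998 -0.6794]
top blue 16 [553.5 191.4] [551 190   6   4] [ 0.5    -0.7837]
top blue 68 [196.4 231.3] [192 227  10  10] [0.4126 0.2567]
top yel 84 [371.9 231.4] [367 226  11  12] [ 0.3991 -0.2394]
top yel 22 [383.2 245.8] [380 243   8   7] [ 0.3575 -0.2694]
top green 158 [297.  145.8] [290 133  15  27] [ 0.6507 -0.0355]
top green 179 [167.3 265.5] [161 252  13  28] [0.3174 0.3384]
top white 269 [61.6 97.8] [53 89 18 19] [0.8153 0.6553]
top white 291 [496.1 187.1] [484 167  41  34] [ 0.5113 -0.5958]
top white 47 [498.  171.3] [493 167  11  14] [ 0.5568 -0.6055]
t
[... 4205 characters left out ...]
scene black 19 [169.  54.] [160  54  19   1] [-0.2504 -0.3076]
scene black 21 [ 1. 79.] [ 0 74  3 10] [-0.1451 -0.8534]
scene black 89 [396. 171.] [389 158  16  26] [0.3125 0.3374]
scene black 43 [544.8 169.7] [535 158  25  21] [0.3139 0.7456]
scene black 756 [111.3 245.1] [ 94 231  35  29] [ 0.5248 -0.3441]
scene black 1241 [417.5 258.9] [399 230  41  73] [0.5798 0.3318]
scene black 1586 [292.2 278.7] [251 251  86  58] [0.6203 0.0549]
scene black 40 [246.7 295.6] [240 280  15  31] [ 0.6577 -0.0401]
scene black 1461 [544.5 345.7] [524 309  36  75] [0.7945 0.5458]
scene black 1679 [432.7 374.2] [410 346  47  58] [0.8356 0.305 ]
scene black 113 [117.3 384.2] [113 368   8  32] [ 0.8375 -0.2762]
```

View pics/top0z.png

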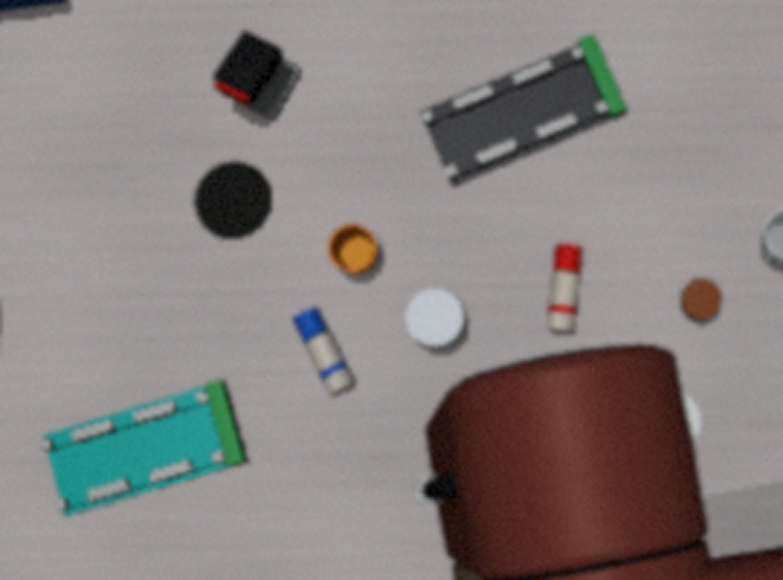

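Run:
```python
from h import *
from scipy.spatial.transform import Rotation as Ro
o=robot.observe(); c=cam("wrist"); C=-c[2].T@c[3]
print(o["tool_pos"],o["tcp_rot"],C)
r=Ro.from_euler("xyz",o["tcp_rot"],degrees=True).as_matrix()
print(r.T@(C-o["tool_pos"]), r.T@c[2].T[:,2], r.T@c[2].T[:,0])
# cradle-ish: front points
for x,y in [(.60,.05),(.54,.335)]: print(np.hypot(x,y))
for p in [(0.40,0.24,.3),(.36,.1,.3),(.36,-.1,.3),(.42,0,.3),(.45,.2,.3)]:
    for yaw in (-90,0,90,180):
        print(p,yaw,robot.ik(p,[180,0,yaw]))
```

```text
[ 0.21904757 -0.55840545  0.30330766] [-1.79945116e+02 -1.15498334e-02  2.14150351e+01] [ 0.28159082 -0.533277    0.37418497]
[ 0.06741448 -0.0006256  -0.07086316] [-0.26785001 -0.00114694  0.96345994] [-1.55885891e-03  9.99998498e-01  7.57062421e-04]
0.6020797289396147
0.6354722653271345
(0.4, 0.24, 0.3) -90 [ 14.83315831 -17.58367823 -16.93282042  90.65085781   0.
 -75.16684169]
(0.4, 0.24, 0.3) 0 [  14.83315831  -17.58367823  -16.93282042   90.65085781    0.
 -165.16684169]
(0.4, 0.24, 0.3) 90 [ 14.83315831 -17.58367823 -16.93282042  90.65085781   0.
 104.83315831]
(0.4, 0.24, 0.3) 180 [ 14.83315831 -17.58367823 -16.93282042  90.65085781   0.
  14.83315831]
(0.36, 0.1, 0.3) -90 [ -4.77166137 -35.00426626 -29.61763636  95.3866299    0.
 -94.77166137]
(0.36, 0.1, 0.3) 0 [ -4.77166137 -35.00426626 -29.61763636  95.3866299    0.
 175.22833863]
(0.36, 0.1, 0.3) 90 [ -4.77166137 -35.00426626 -29.61763636  95.3866299    0.
  85.22833863]
(0.36, 0.1, 0.3) 180 [ -4.77166137 -35.00426626 -29.61763636  95.3866299    0.
  -4.77166137]
(0.36, -0.1, 0.3) -90 [ -35.81988336  -35.00426626  -29.61
[... 374 characters left out ...]
-23.51469437   92.59818718    0.
 -107.97315922]
(0.42, 0, 0.3) 0 [-17.97315922 -26.11288155 -23.51469437  92.59818718   0.
 162.02684078]
(0.42, 0, 0.3) 90 [-17.97315922 -26.11288155 -23.51469437  92.59818718   0.
  72.02684078]
(0.42, 0, 0.3) 180 [-17.97315922 -26.11288155 -23.51469437  92.59818718   0.
 -17.97315922]
(0.45, 0.2, 0.3) -90 [  8.70378792 -12.94114472 -13.03875104  89.90239369   0.
 -81.29621208]
(0.45, 0.2, 0.3) 0 [   8.70378792  -12.94114472  -13.03875104   89.90239369    0.
 -171.29621208]
(0.45, 0.2, 0.3) 90 [  8.70378792 -12.94114472 -13.03875104  89.90239369   0.
  98.70378792]
(0.45, 0.2, 0.3) 180 [  8.70378792 -12.94114472 -13.03875104  89.90239369   0.
   8.70378792]
```

Run:
```python
from h import *
import pickle
out=[]
for i,p in enumerate([(0.42,-0.02,.38)]):
    robot.move_pose(p,[180,0,0]); robot.pause(.2)
    c=cam("wrist"); im=robot.grab_frame("wrist"); cv2.imwrite(f"pics/w1.png",im); pickle.dump(c,open("w1.pkl","wb"))
cv2.imwrite("pics/top1.png",robot.grab_frame("top"))
print(robot.observe()["time"],robot.observe()["tool_pos"])
```

```text
2.5333 [ 0.4200385  -0.02027582  0.37989065]
```

View pics/w1.png

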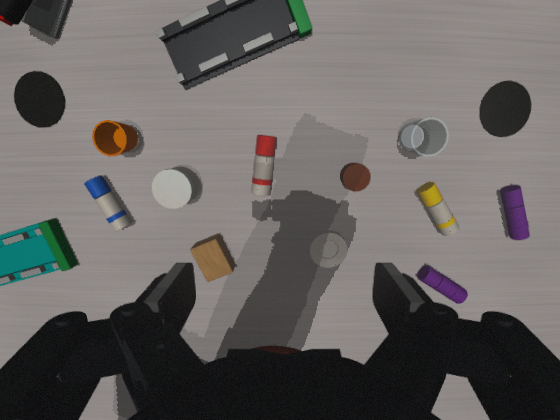

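View pics/top1.png

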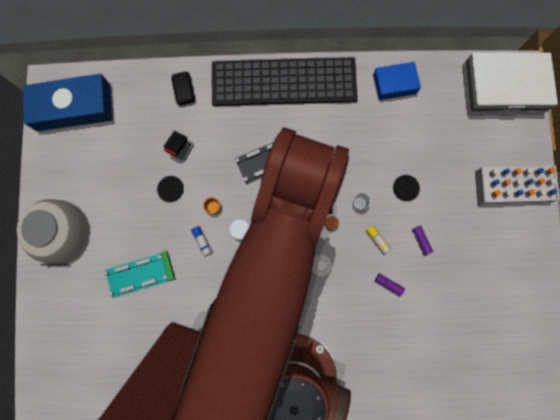

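Run:
```python
from h import *
im=cv2.imread("pics/w1.png")
a=cv2.resize(im[120:230,80:200],None,fx=3.3,fy=3.3,interpolation=cv2.INTER_CUBIC)
b=cv2.resize(im[120:230,240:360],None,fx=3.3,fy=3.3,interpolation=cv2.INTER_CUBIC)
d=cv2.resize(im[0:95,150:320],None,fx=2.3,fy=2.3,interpolation=cv2.INTER_CUBIC)
e=cv2.resize(im[115:240,395:465],None,fx=1.75,fy=1.75,interpolation=cv2.INTER_CUBIC)
cv=np.zeros((600,800,3),np.uint8)
for p,(y,x) in [(a,(0,0)),(b,(0,400)),(d,(370,0)),(e,(370,400))]: cv[y:y+p.shape[0],x:x+p.shape[1]]=p[:600-y,:800-x]
cv2.imwrite("pics/w1z.png",cv)
```

```text
(no output)
```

View pics/w1z.png

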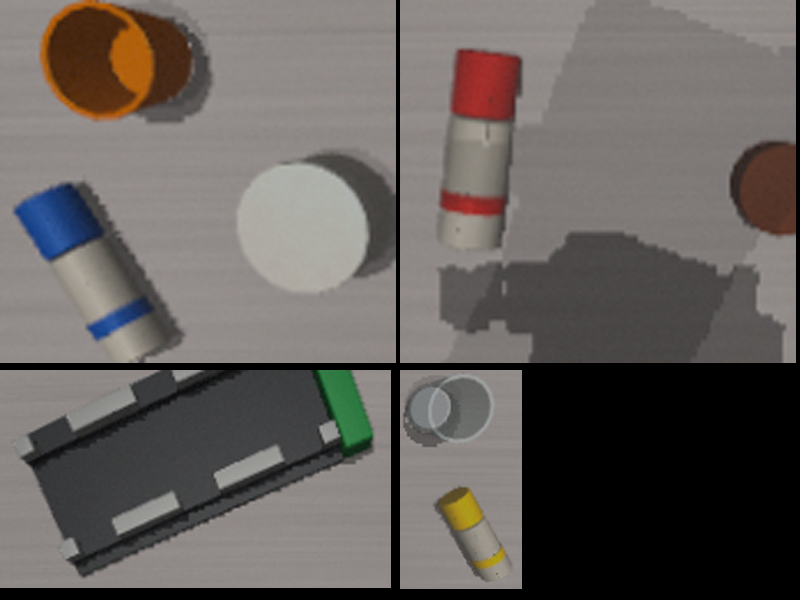

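```bash
cat > m1.py <<'E'
from h import *
import pickle
w=pickle.load(open("w1.pkl","rb")); iw=cv2.imread("pics/w1.png"); t=cam("top"); it=cv2.imread("pics/top0.png")
def show(nm,im,c,roi,lo,hi,z,amin=12):
    x0,y0,x1,y1=roi; m,b=blobs(im[y0:y1,x0:x1],lo,hi,amin)
    for a,ce,bb in sorted(b,key=lambda v:-v[0])[:8]:
        ce=ce+[x0,y0]; P=pix2plane(c,[ce],z)[0]
        print(nm,a,ce,bb[2:],P[:2].round(4))
    return m
print("cradle"); 
show("top",it,t,(235,130,310,185),(0,0,110),(180,50,255),.022,8)
show("wr",iw,w,(155,0,315,92),(0,0,125),(180,60,255),.022,25)
for n,im,c in (("top",it,t),("wr",iw,w)):
  print(n)
  rs={"top":dict(wj=(222,212,258,248),bj=(322,213,342,233)),"wr":dict(wj=(145,160,205,215),bj=(335,155,375,195))}[n]
  show("wjar",im,c,rs["wj"],(0,0,165 if n=="top" else 170),(180,60,255),.046,40)
  show("bjar",im,c,rs["bj"],(0,100,50),(15,255,255),.03,30)
  R={"top":dict(r=(275,198,295,240),b=(188,220,214,260),y=(362,222,394,258)),"wr":dict(r=(245,128,285,205),b=(80,170,140,235),y=(412,176,465,240))}[n]
  show("red",im,c,R["r"],(0,140,50),(8,255,255),.014)
  show("red_w",im,c,R["r"],(172,140,50),(180,255,255),.014)
  show("blue",im,c,R["b"],(100,120,50),(128,255,255),.014)
  show("yel",im,c,R["y"],(18,120,70),(34,255,255),.014)
show("mat",it,t,(150,168,192,210),(0,0,0),(180,255,50),.003); show("mat",iw,w,(5,60,75,135),(0,0,0),(180,255,50),.003)
show("mat",it,t,(385,168,428,210),(0,0,0),(180,255,50),.003); show("mat",iw,w,(470,70,540,145),(0,0,0),(180,255,50),.003)
E
python3 m1.py
```

```text
cradle
top 2393 [272.5 155.7] [75 55] [0.6235 0.0356]
top 55 [260.6 171.5] [14  8] [0.5783 0.0706]
top 51 [281.1 162.8] [14  8] [0.602  0.0115]
top 12 [297.  156.2] [5 4] [ 0.62   -0.0345]
wr 6349 [236.6  57.7] [160  92] [0.5829 0.0416]
wr 223 [257.5  41.6] [30 18] [0.6021 0.0139]
wr 203 [212.8  61.8] [29 18] [0.5783 0.0732]
wr 54 [292.7  26.3] [ 9 10] [ 0.6202 -0.0317]
wr 33 [229.4   1.2] [12  5] [0.6504 0.0487]
top
wjar 317 [238.8 228.5] [20 20] [0.4141 0.1333]
bjar 133 [331.3 222.9] [13 13] [ 0.4246 -0.1241]
red 63 [285.2 208.7] [ 9 10] [0.4704 0.0034]
red 13 [283.8 226.1] [8 3] [0.4209 0.0087]
blue 68 [196.4 231.3] [10 10] [0.4126 0.2567]
blue 12 [203.8 247.2] [7 5] [0.367  0.2359]
yel 84 [371.9 231.4] [11 12] [ 0.3991 -0.2394]
yel 22 [383.2 245.8] [8 7] [ 0.3575 -0.2694]
wr
wjar 1150 [170.9 188.5] [39 38] [0.4138 0.1351]
bjar 579 [356. 177.] [27 27] [ 0.4264 -0.1212]
red 350 [265.3 145.3] [20 21] [0.4694 0.0063]
red 87 [261.3 181.6] [18  7] [0.4175 0.0131]
blue 353 [ 97.1 186.4] [26 23] [0.412  0.2603]
blue 85 [115.8 216.1] [19 12] [0.3657 0.2381]
yel 413 [429.5 194.1] [24 25] [ 0.3988 -0.2376]
yel 93 [446.4 223.4] [19 13] [ 0.3529 -0.2703]
mat 485 [170.1 188.6] [25 25] [0.5398 0.3348]
mat 2175 [39.2 98.9] [50 56] [0.5407 0.3374]
mat 494 [405.9 187.7] [25 25] [ 0.5235 -0.3462]
mat 2194 [504.8 108.4] [51 56] [ 0.5244 -0.3422]
```

```bash
cat >> m1.py <<'E'
print("far rail")
for T in (135,145,155,165): print(T); show("top",it,t,(238,134,310,182),(0,0,T),(180,40,255),.022,8)
for T in (140,150,160): print(T); show("wr",iw,w,(155,0,315,92),(0,0,T),(180,60,255),.022,15)
s=cam("scene"); isc=cv2.imread("pics/scene0.png")
for T in (130,150): print(T); show("sc",isc,s,(240,245,345,310),(0,0,T),(180,40,255),.022,15)
E
python3 m1.py | sed -n '/far/,$p'
```

```text
far rail
135
top 870 [294.1 166.4] [55 48] [ 0.5904 -0.0253]
top 598 [255.2 141. ] [51 22] [0.6684 0.0844]
top 55 [240.5 177.1] [ 9 13] [0.5636 0.1283]
top 35 [252.3 152.9] [12  7] [0.6335 0.0933]
top 35 [281.3 162.9] [12  7] [0.6017 0.011 ]
top 34 [272.8 144.1] [12  7] [0.6577 0.0339]
top 34 [260.6 171.6] [12  6] [0.578  0.0706]
145
top 839 [294.2 166.7] [54 48] [ 0.5895 -0.0255]
top 573 [254.8 140.8] [50 22] [0.6691 0.0855]
top 47 [240.3 177.4] [ 9 12] [0.5628 0.1289]
top 27 [252.6 152.7] [12  6] [0.634  0.0925]
top 27 [260.5 171.6] [12  6] [0.578  0.0709]
top 26 [281.5 162.7] [12  6] [0.6022 0.0104]
top 25 [272.8 144.2] [11  7] [0.6574 0.0339]
155
top 563 [290.8 174.1] [53 23] [ 0.5683 -0.0152]
top 420 [255.2 140.6] [49 20] [0.6696 0.0843]
top 167 [305.2 142.2] [12 24] [ 0.6607 -0.0594]
top 19 [280.8 162.9] [11  5] [0.6017 0.0124]
top 17 [252.4 152.9] [11  5] [0.6335 0.0931]
top 17 [260.4 171.7] [10  5] [0.5777 0.0712]
top 15 [272.9 144.1] [11  5] [0.6577 0.0336]
top 14 [241.3 179.5] [8 4] [0.5566 0.1261]
165
140
wr 4129 [261.5  73.3] [160  58] [0.5633 0.0093]
wr 943 [179.3  10.3] [63 30] [0.6413 0.1135]
wr 204 [257.1  41.8] [29 17] [0.6019 0.0144]
wr 189 [310.7  10.7] [11 32] [ 0.6387 -0.0545]
wr 184 [162.1  58.1] [17 14] [0.5843 0.1405]
wr 183 [212.7  62. ] [28 17] [0.578  0.0734]
wr 138 [165.6  71.8] [21 10] [0.5671 0.1372]
wr 57 [158.   42.4] [ 9 12] [0.6037 0.1444]
150
wr 184 [257.3  41.8] [29 17] [0.6019 0.0141]
wr 131 [214.8  61.6] [26 17] [0.5785 0.0706]
wr 22 [291.8  27.1] [6 6] [ 0.6193 -0.0305]
160
130
150
```

```bash
cat >> h.py <<'E'
CC=np.array([.6178,.0536]); CX=np.array([-.927,-.374]); CY=np.array([.374,-.927]); CYAW=22.0
def st(s):
    o=robot.observe(); print(s,"t",round(o["time"],2),"tcp",np.round(o["tool_pos"],4),"w",round(o["gripper_width"],4),"F",np.round(o["ft_force"],1),"j6",round(o["q"][5],1))
def pick(xy,yaw,z,opening,grip,hover=.16):
    robot.set_gripper(opening)
    robot.move_pose([*xy,hover],[180,0,yaw]); robot.line_to([*xy,z],vel=.12)
    st("down"); robot.set_gripper(grip); st("gripped")
    robot.line_to([*xy,hover+.02],vel=.2); st("lifted")
def place(xy,yaw,z,opening,hover=.18,guard=5,extra=.003):
    robot.move_pose([*xy,hover],[180,0,yaw]); robot.line_to([*xy,z+.02],vel=.2)
    robot.pause(.2); print("guard",robot.line_to([*xy,z-extra],vel=.03,guard=guard)); st("placed")
    robot.set_gripper(opening); st("open"); robot.line_to([*xy,hover],vel=.2)
def snap(n,cams=("wrist",)):
    import pickle
    for k in cams:
        pickle.dump(cam(k),open(f"pics/{n}_{k}.pkl","wb")); cv2.imwrite(f"pics/{n}_{k}.png",robot.grab_frame(k))
E
python3 - <<'E'
from h import *
pick((.4422,.0082),-6.8,.081,.05,.015)
snap("r1",("scene","wrist"))
E
```

```text
down t 4.67 tcp [0.4428 0.008  0.0819] w 0.0498 F [ 0.9  0.2 -0.1] j6 170.8
gripped t 5.01 tcp [0.443  0.008  0.0823] w 0.0258 F [-0.7  0.7  5.7] j6 170.8
lifted t 5.65 tcp [0.442  0.0083 0.1791] w 0.0254 F [ 0.  -0.7 -1.1] j6 170.8
```

```bash
python3 -c "
import cv2,numpy as np
a=cv2.imread('pics/r1_wrist.png');b=cv2.imread('pics/r1_scene.png')[100:310]
cv2.imwrite('pics/r1.png',np.vstack([cv2.resize(a,(520,390)),cv2.resize(b,(520,195))]))"
```

```text
(no output)
```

View pics/r1.png

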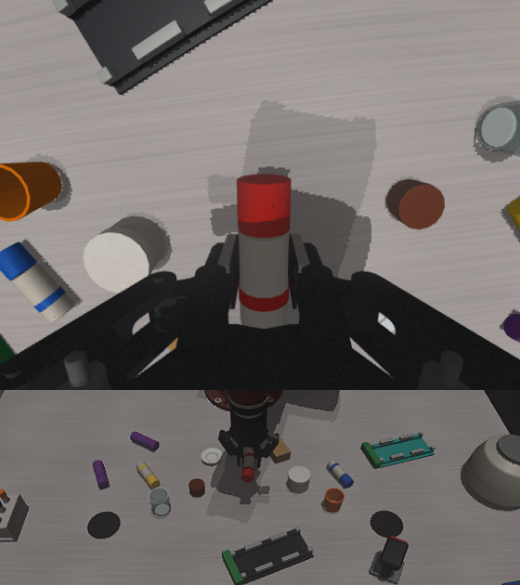

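```bash
python3 - <<'E'
from h import *
import pickle
c=pickle.load(open("pics/r1_wrist.pkl","rb")); im=cv2.imread("pics/r1_wrist.png")
h=cv2.cvtColor(im,cv2.COLOR_BGR2HSV); m=cv2.inRange(h,(0,140,50),(8,255,255))|cv2.inRange(h,(172,140,50),(180,255,255))
K,D,R,t,_=c
C=-R.T@t; print("C",C)
for y in (205,210,215,220,225,230,240,310,315,320):
    xs=np.where(m[y,240:330])[0]+240
    if len(xs)<10: continue
    p=cv2.undistortPoints(np.array([[[xs[0]-.5,y]],[[xs[-1]+.5,y]]],float),K,D).reshape(-1,2)
    # silhouette half-angle: sin(a)=r/dist in plane perpendicular to axis (approx)
    d=np.c_[p,np.ones(2)]@R; mid=(d[0]/np.linalg.norm(d[0])+d[1]/np.linalg.norm(d[1])); 
    # axis dir horizontal at -6.8deg; remove axis comp
    ax=np.array([np.cos(np.radians(-6.8)),np.sin(np.radians(-6.8)),0])
    e=[v-ax*(v@ax) for v in d]; e=[v/np.linalg.norm(v) for v in e]
    a=np.arccos(e[0]@e[1])/2; dist=.014/np.sin(a); u=(e[0]+e[1]); u/=np.linalg.norm(u)
    print(y,xs[0],xs[-1],"axis z",(C+u*dist)[2].round(4))
E
python3 - <<'E'
import cv2
a=cv2.imread('pics/r1_wrist.png')[170:400,180:390]
cv2.imwrite('pics/r1c.png',cv2.resize(a,None,fx=2.6,fy=2.6,interpolation=2))
E
```

```text
C [0.50840333 0.00073252 0.24916495]
205 256 312 axis z 0.1046
210 256 312 axis z 0.1053
215 256 312 axis z 0.1059
220 256 312 axis z 0.1066
225 256 311 axis z 0.1048
230 256 311 axis z 0.1054
240 257 311 axis z 0.1043
315 258 310 axis z 0.1104
320 258 310 axis z 0.1112
```

View pics/r1c.png

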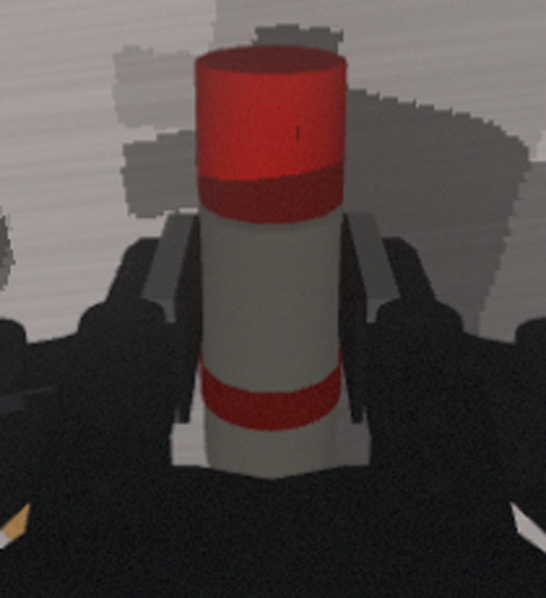

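```bash
python3 - <<'E'
from h import *
place(CC,CYAW,.0975,.045,extra=.005)
snap("r2",("top","wrist"))
E
python3 - <<'E'
import cv2,numpy as np
a=cv2.imread('pics/r2_wrist.png')
cv2.imwrite('pics/r2.png',cv2.resize(a,(720,540)))
E
```

```text
guard True
placed t 7.86 tcp [0.6175 0.0538 0.0965] w 0.0255 F [0.7 0.9 3.6] j6 150.9
open t 8.18 tcp [0.617  0.0538 0.0961] w 0.0453 F [ 1.1 -0.3  0.4] j6 150.9
```

View pics/r2.png

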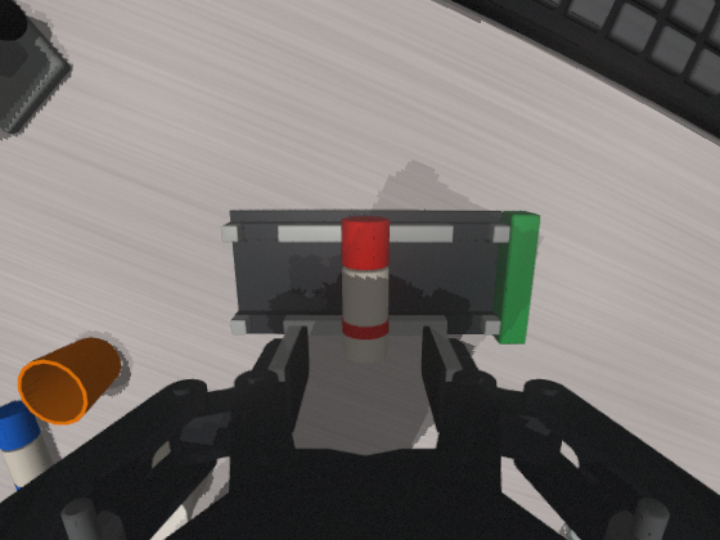

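```bash
cat >> h.py <<'E'
def vialcheck(n,cams,g,hues,center=None,sat=130):
    import pickle
    for k in cams:
        c=pickle.load(open(f"pics/{n}_{k}.pkl","rb")); im=cv2.imread(f"pics/{n}_{k}.png"); hh=cv2.cvtColor(im,cv2.COLOR_BGR2HSV)
        m=0
        for lo,hi in hues: m=m|cv2.inRange(hh,(lo,sat,35),(hi,255,255))
        a0=CC+CY*64*.001*g
        nn,l,s,ce=cv2.connectedComponentsWithStats(m); res=[]
        for i in range(1,nn):
            P=pix2plane(c,[ce[i]],.029)[0][:2]-a0
            if s[i,4]>=8 and np.hypot(*P)<.06: res.append((int(s[i,4]),round(P@CX*1e3,1),round(P@CY*1e3,1)))
        print(k,"area,x,y (mm, cradle, rel groove)",sorted(res)[::-1][:4])
RED=[(0,8),(172,180)];BLUE=[(100,128)];YEL=[(18,34)]
E
python3 - <<'E'
from h import *
vialcheck("r2",("top","wrist"),0,RED)
E
```

```text
top area,x,y (mm, cradle, rel groove) []
wrist area,x,y (mm, cradle, rel groove) [(1454, np.float64(-26.1), np.float64(-1.1)), (342, np.float64(28.8), np.float64(-1.4))]
```

```bash
python3 - <<'E'
from h import *
pick((.3872,.2468),25.1,.0815,.05,.015)
snap("b1",("top","wrist"))
vialcheck("b1",("top",),0,RED)
E
python3 - <<'E'
import cv2,numpy as np
a=cv2.imread('pics/b1_wrist.png');b=cv2.imread('pics/b1_top.png')[100:300,150:350]
cv2.imwrite('pics/b1.png',np.hstack([cv2.resize(a,(430,322)),cv2.resize(b,(322,322))]))
E
```

```text
down t 11.04 tcp [0.3877 0.2468 0.0821] w 0.0502 F [-0.6 -0.3 -0.6] j6 171.0
gripped t 11.38 tcp [0.388  0.247  0.0828] w 0.0256 F [-1.1 -1.   6.1] j6 171.0
lifted t 12.02 tcp [0.3869 0.2467 0.1791] w 0.026 F [ 0.3  0.2 -0.5] j6 171.0
top area,x,y (mm, cradle, rel groove) [(72, np.float64(-27.4), np.float64(1.8)), (17, np.float64(21.9), np.float64(2.2))]
```

View pics/b1.png

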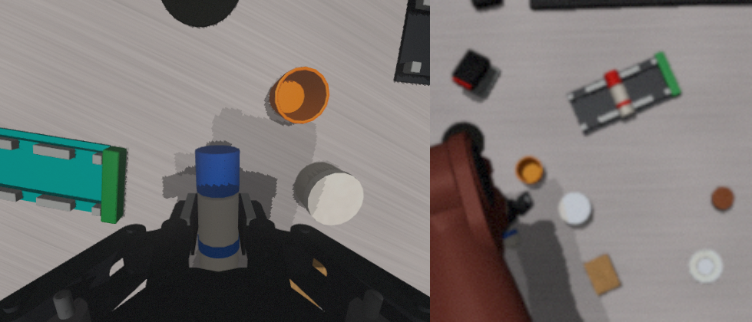

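```bash
python3 - <<'E'
from h import *
place(CC+.064*CY,CYAW,.0975,.042,extra=.004)
snap("b2",("wrist",))
vialcheck("b2",("wrist",),1,BLUE)
pick((.3751,-.2556),35.7,.0815,.05,.015)
snap("y1",("top","scene","wrist"))
vialcheck("y1",("top","scene"),1,BLUE); vialcheck("y1",("top","scene"),0,RED)
E
python3 - <<'E'
import cv2,numpy as np
a=cv2.imread('pics/y1_wrist.png');b=cv2.imread('pics/y1_top.png')[100:300,150:420]
cv2.imwrite('pics/y1.png',np.vstack([cv2.resize(a,(400,300)),cv2.resize(b,(400,296))]))
E
```

```text
guard True
placed t 14.77 tcp [ 0.6415 -0.0057  0.0971] w 0.0255 F [0.4 0.8 2.3] j6 145.9
open t 15.07 tcp [ 0.6409 -0.0056  0.0967] w 0.0418 F [-0.3  0.2 -0.1] j6 145.8
wrist area,x,y (mm, cradle, rel groove) [(1333, np.float64(-24.1), np.float64(-1.0)), (309, np.float64(30.0), np.float64(-1.3))]
down t 18.11 tcp [ 0.3755 -0.2558  0.0821] w 0.0501 F [-0.6 -0.1  0.1] j6 93.4
gripped t 18.44 tcp [ 0.3756 -0.2562  0.0827] w 0.0253 F [-0.4  0.3  5.2] j6 93.4
lifted t 19.08 tcp [ 0.3749 -0.2554  0.179 ] w 0.0257 F [ 1.   0.2 -0.7] j6 93.4
top area,x,y (mm, cradle, rel groove) [(67, np.float64(-26.0), np.float64(1.9)), (11, np.float64(22.9), np.float64(1.5))]
scene area,x,y (mm, cradle, rel groove) [(154, np.float64(-20.3), np.float64(-1.9)), (31, np.float64(32.5), np.float64(-1.4))]
top area,x,y (mm, cradle, rel groove) [(72, np.float64(-27.4), np.float64(1.8)), (17, np.float64(21.9), np.float64(2.2))]
scene area,x,y (mm, cradle, rel groove) [(186, np.float64(-24.2), np.float64(-1.4)), (32, np.float64(31.4), np.float64(-0.4))]
```

View pics/y1.png

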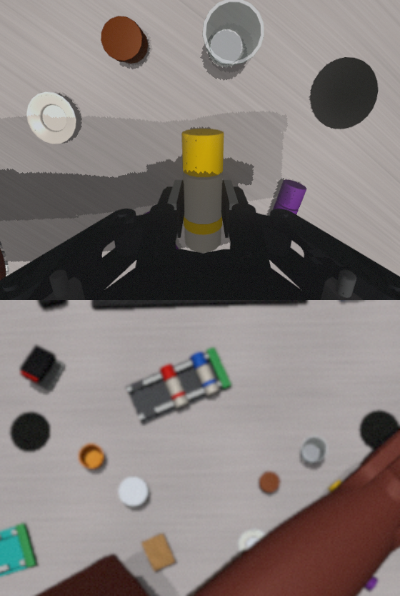

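View pics/b2_wrist.png

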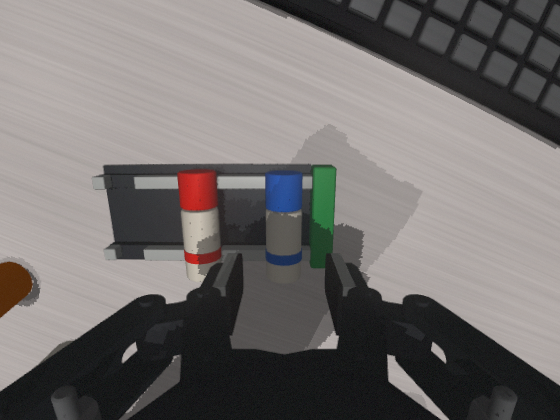

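Run:
```python
from h import *
place(CC-.064*CY,CYAW,.0975,.042,extra=.004)
snap("y2",("wrist",))
# look from straight over the cradle: camera ~ above centre
robot.move_pose([CC[0]-.03*np.cos(np.radians(22)),CC[1]-.03*np.sin(np.radians(22)),.30],[180,0,22]); robot.pause(.2)
snap("c1",("wrist",)); st("look")
```

```text
guard True
placed t 22.12 tcp [0.5936 0.1131 0.0969] w 0.0256 F [0.1 1.5 4. ] j6 156.4
open t 22.43 tcp [0.593  0.1131 0.0963] w 0.042 F [0.5 0.3 0.7] j6 156.4
look t 23.92 tcp [0.5895 0.0429 0.2985] w 0.0421 F [0.3 0.1 0.5] j6 149.5
```

View pics/c1_wrist.png

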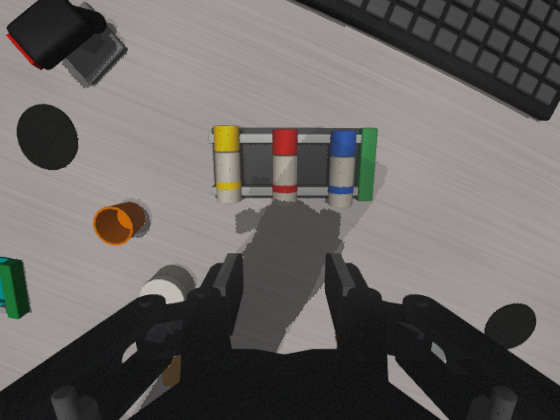

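Run:
```python
from h import *
import pickle
n="c1"
for g,H in ((-1,YEL),(0,RED),(1,BLUE)): print(g); vialcheck(n,("wrist",),g,H)
c=pickle.load(open("pics/c1_wrist.pkl","rb")); im=cv2.imread("pics/c1_wrist.png")
print("cam",(-c[2].T@c[3]).round(3))
# resample onto plane z=.029 in cradle frame via projection (0.25 mm/px... 5px/mm)
xs=np.arange(-60,60.1,.25);ys=np.arange(-110,110.1,.25)
for z,name in ((.029,"c1rect"),):
    X,Y=np.meshgrid(ys,xs); P=CC+X.ravel()[:,None]*1e-3*CY+Y.ravel()[:,None]*1e-3*CX
    p=proj(c,np.c_[P,np.full(len(P),z)]).reshape(*X.shape,2).astype(np.float32)
    r=cv2.remap(im,p[...,0],p[...,1],cv2.INTER_LINEAR)
    for v in range(-40,41,20): cv2.line(r,(0,int((v+60)*4)),(10,int((v+60)*4)),(0,0,255),1)
    for v in (-42,42): cv2.line(r,(0,int((v+60)*4)),(880,int((v+60)*4)),(255,0,255),1)
    for v in (-64,0,64): cv2.line(r,(int((v+110)*4),0),(int((v+110)*4),40),(255,0,255),1)
    cv2.imwrite(f"pics/{name}.png",cv2.resize(r,(792,432)))
```

```text
-1
wrist area,x,y (mm, cradle, rel groove) [(643, np.float64(-30.3), np.float64(-1.6)), (170, np.float64(22.0), np.float64(-1.6))]
0
wrist area,x,y (mm, cradle, rel groove) [(614, np.float64(-26.7), np.float64(-1.1)), (165, np.float64(25.9), np.float64(-1.4))]
1
wrist area,x,y (mm, cradle, rel groove) [(583, np.float64(-25.3), np.float64(-0.5)), (146, np.float64(27.3), np.float64(-0.9))]
cam [0.652 0.069 0.369]
```

View pics/c1rect.png

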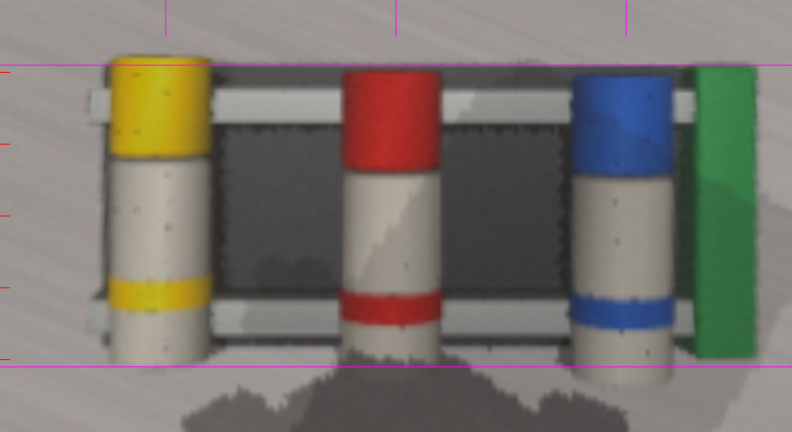

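Yellow is within about 1 mm of the cradle's centre lengthwise. Red sits about 2.8 mm and blue about 4.8 mm toward the robot, measured against the rails in the same picture. I'll shift both.

Run:
```python
from h import *
for g,dx in ((1,-.0048),(0,-.0028)):
    a=CC+.064*g*CY
    robot.set_gripper(.042)
    robot.move_pose([*a,.15],[180,0,CYAW]); robot.line_to([*a,.0968],vel=.12); robot.set_gripper(.015); st("grip")
    robot.line_to([*a,.108],vel=.1); b=a+dx*CX
    robot.line_to([*b,.108],vel=.05); robot.pause(.2)
    print(robot.line_to([*b,.0935],vel=.03,guard=5)); st("pl"); robot.set_gripper(.042); robot.line_to([*b,.15],vel=.2)
robot.move_pose([CC[0]-.03*np.cos(np.radians(22)),CC[1]-.03*np.sin(np.radians(22)),.30],[180,0,22]); robot.pause(.2)
snap("c2",("wrist",)); st("look")
import pickle
c=pickle.load(open("pics/c2_wrist.pkl","rb")); im=cv2.imread("pics/c2_wrist.png")
for g,H in ((-1,YEL),(0,RED),(1,BLUE)): print(g); vialcheck("c2",("wrist",),g,H)
xs=np.arange(-60,60.1,.25);ys=np.arange(-110,110.1,.25)
X,Y=np.meshgrid(ys,xs); P=CC+X.ravel()[:,None]*1e-3*CY+Y.ravel()[:,None]*1e-3*CX
p=proj(c,np.c_[P,np.full(len(P),.029)]).reshape(*X.shape,2).astype(np.float32)
r=cv2.remap(im,p[...,0],p[...,1],cv2.INTER_LINEAR)
for v in (-43.3,40.7): cv2.line(r,(0,int((v+60)*4)),(880,int((v+60)*4)),(255,0,255),1)
cv2.imwrite(f"pics/c2rect.png",cv2.resize(r,(792,432)))
```

```text
grip t 25.71 tcp [ 0.6424 -0.0053  0.0984] w 0.0255 F [-1.9  3.9  5. ] j6 145.8
True
pl t 26.8 tcp [ 0.6463 -0.0037  0.0982] w 0.0258 F [0.6 1.4 1.6] j6 146.1
grip t 28.97 tcp [0.6183 0.054  0.098 ] w 0.0257 F [-2.2  3.9  5.4] j6 150.9
True
pl t 30.07 tcp [0.6205 0.055  0.0976] w 0.0253 F [0.7 2.  2.1] j6 151.0
look t 31.69 tcp [0.5896 0.0425 0.2983] w 0.042 F [0.5 0.4 0.3] j6 149.5
-1
wrist area,x,y (mm, cradle, rel groove) [(640, np.float64(-30.3), np.float64(-1.5)), (169, np.float64(22.0), np.float64(-1.9))]
0
wrist area,x,y (mm, cradle, rel groove) [(632, np.float64(-28.8), np.float64(-1.1)), (166, np.float64(23.6), np.float64(-1.1))]
1
wrist area,x,y (mm, cradle, rel groove) [(592, np.float64(-29.4), np.float64(-0.5)), (144, np.float64(23.0), np.float64(-0.9))]
```

View pics/c2rect.png

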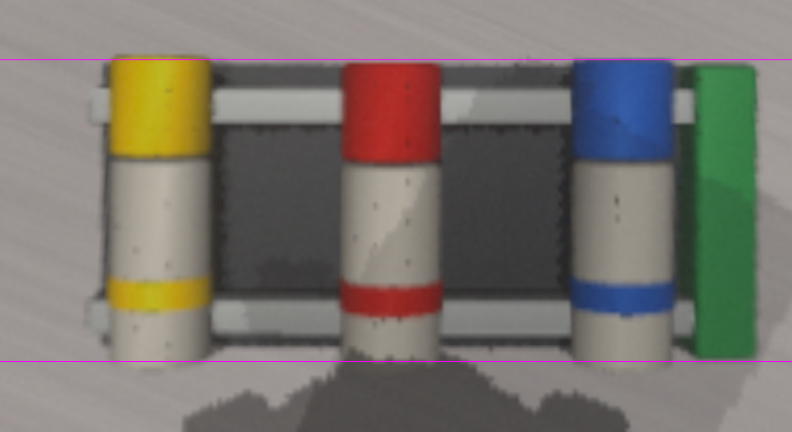

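Now the white jar.

Run:
```python
from h import *
pick((.414,.1342),18,.084,.085,.04)
snap("w2",("wrist",))
place((.5402,.3361),32,.087,.085,hover=.2,extra=.004)
# back off radially to look at it
d=np.array([np.cos(np.radians(32)),np.sin(np.radians(32))])
robot.move_pose([*(np.array([.5402,.3361])-.03*d),.33],[180,0,32]); robot.pause(.2)
snap("w3",("wrist","top")); st("look")
```

```text
down t 33.93 tcp [0.4146 0.1341 0.0847] w 0.0851 F [-0.4  0.4  0.1] j6 162.6
gripped t 34.33 tcp [0.4148 0.1342 0.0851] w 0.0546 F [ 0.6 -0.1  6.1] j6 162.6
lifted t 34.96 tcp [0.4137 0.1342 0.179 ] w 0.0546 F [-0.8  0.5 -1.5] j6 162.6
guard True
placed t 37.39 tcp [0.5399 0.336  0.0882] w 0.0547 F [-0.8 -1.4  6.5] j6 168.1
open t 37.81 tcp [0.5394 0.3358 0.0874] w 0.0846 F [-0.6 -0.   0.2] j6 168.1
look t 39.41 tcp [0.5145 0.3201 0.3285] w 0.0849 F [-0.6 -0.3 -0.7] j6 167.5
```

View pics/w3_wrist.png

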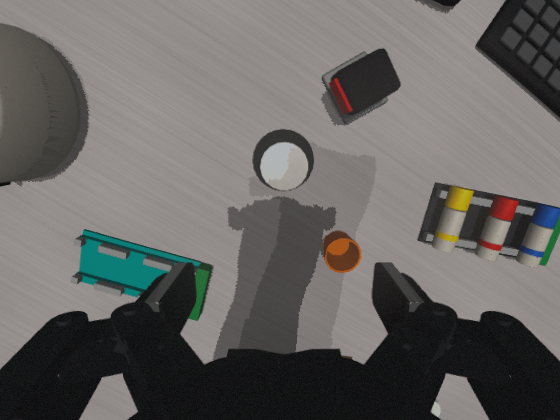

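View pics/w2_wrist.png

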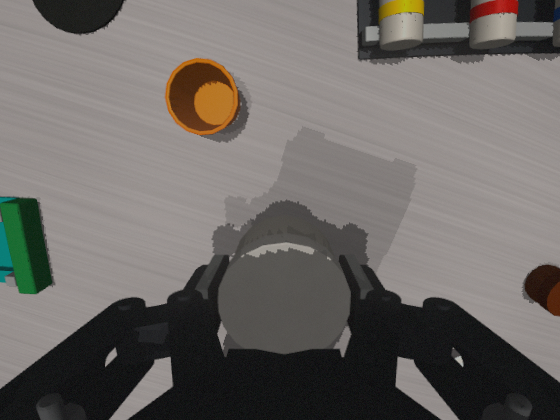

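```bash
cat > m2.py <<'E'
from h import *
import pickle
for k,roi,T,V in (("wrist",(235,115,330,205),60,105),("top",(150,165,195,212),60,110)):
    c=pickle.load(open(f"pics/w3_{k}.pkl","rb")); im=cv2.imread(f"pics/w3_{k}.png")
    x0,y0,x1,y1=roi; s=im[y0:y1,x0:x1]; g=s.max(2).astype(np.uint8)
    dark=(g<T).astype(np.uint8); lid=(g>V+20).astype(np.uint8)
    ctr=max(cv2.findContours(dark,cv2.RETR_EXTERNAL,cv2.CHAIN_APPROX_NONE)[0],key=cv2.contourArea).reshape(-1,2)+[x0,y0]
    P=pix2plane(c,ctr,.003)[:,:2]
    def circ(P,r):
        from scipy.optimize import least_squares
        f=least_squares(lambda q:np.hypot(*(P-q[:2]).T)-q[2],[*P.mean(0),r],loss="soft_l1",f_scale=.001); return f.x.round(4),np.abs(f.fun).mean().round(4)
    print(k,"mat",circ(P,.04))
    inner=cv2.morphologyEx(lid,cv2.MORPH_OPEN,np.ones((3,3)))
    n,l,st_,ce=cv2.connectedComponentsWithStats(inner)
    # component nearest the ROI centre
    cen=[i for i in range(1,n) if st_[i,4]>60 and st_[i,0]>1 and st_[i,1]>1 and st_[i,0]+st_[i,2]<s.shape[1]-1]
    for i in cen:
        cc=max(cv2.findContours((l==i).astype(np.uint8),cv2.RETR_EXTERNAL,cv2.CHAIN_APPROX_NONE)[0],key=cv2.contourArea).reshape(-1,2)+[x0,y0]
        print(" lid",st_[i,4],pix2plane(c,[ce[i]+[x0,y0]],.049)[0][:2].round(4),circ(pix2plane(c,cc,.049)[:,:2],.028))
E
python3 m2.py
```

```text
wrist mat (array([0.5395, 0.3382, 0.0374]), np.float64(0.0034))
 lid 1801 [0.5387 0.3367] (array([0.5383, 0.3364, 0.027 ]), np.float64(0.0003))
top mat (array([0.5915, 0.369 , 0.0262]), np.float64(0.007))
```

Run:
```python
from h import *
import pickle
w=pickle.load(open("w1.pkl","rb"))
print(pix2plane(w,[[430,137]],.06),pix2plane(w,[[412,138]],0),pix2plane(cam("top"),[[361,203]],.06))
print("dish",pix2plane(w,[[328,250]],.005),pix2plane(cam("top"),[[323,265]],.005))
im=cv2.imread("pics/w3_top.png")[190:290,280:400]
cv2.imwrite("pics/w3t.png",cv2.resize(im,None,fx=5,fy=5,interpolation=2))
```

```text
[[ 0.48239818 -0.20647635  0.06      ]] [[ 0.47989753 -0.2081595   0.        ]] [[ 0.47406407 -0.20543295  0.06      ]]
dish [[ 0.30655326 -0.08975582  0.005     ]] [[ 0.30888899 -0.09855958  0.005     ]]
```

View pics/w3t.png

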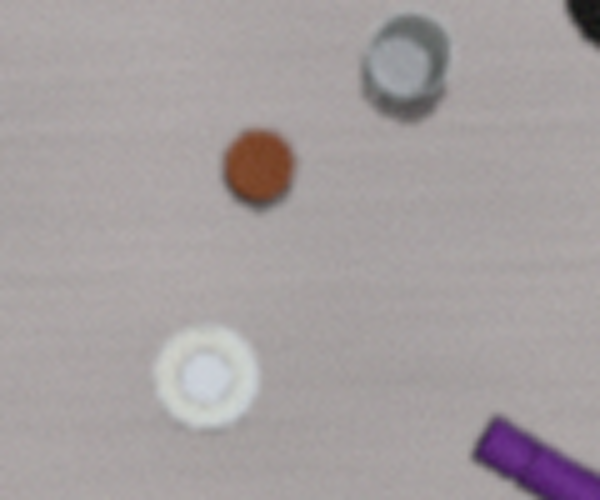

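Run:
```python
from h import *
pick((.4255,-.1227),-16,.079,.07,.025)
snap("n1",("wrist",))
```

```text
down t 42.29 tcp [ 0.4259 -0.1228  0.0796] w 0.0703 F [-0.   0.2  1.1] j6 162.9
gripped t 42.68 tcp [ 0.4261 -0.1231  0.0801] w 0.038 F [-1.2  0.7  6.5] j6 162.9
lifted t 43.34 tcp [ 0.4252 -0.1225  0.1791] w 0.0378 F [ 0.2  0.  -1.3] j6 162.9
```

View pics/n1_wrist.png

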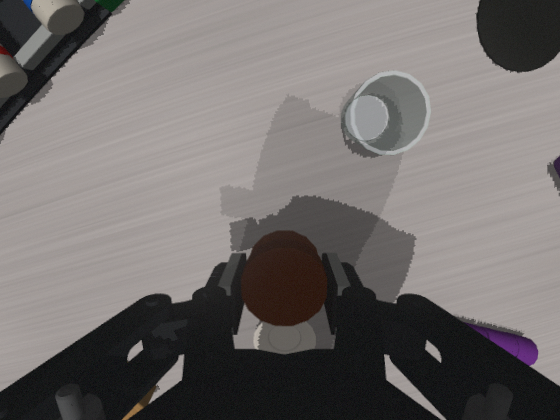

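Run:
```python
from h import *
import pickle
im=cv2.imread("pics/n1_wrist.png"); c=pickle.load(open("pics/n1_wrist.pkl","rb"))
h=cv2.cvtColor(im,cv2.COLOR_BGR2HSV); m=cv2.inRange(h,(0,90,25),(18,255,255)); 
print([ (r,int(m[r,250:320].sum()/255), int(h[r,285,2])) for r in range(226,334,4)])
ys=[]; 
mm=m.copy(); mm[:,:230]=0; mm[:,340:]=0; mm[:225]=0; mm[335:]=0
xs=np.where(mm[285:290].any(0))[0]; print(xs.min(),xs.max())
a=cv2.resize(im[215:345,220:350],None,fx=4.5,fy=4.5,interpolation=2); cv2.imwrite("pics/n1z.png",cv2.convertScaleAbs(a,alpha=2))
```

```text
[(226, 0, 80), (230, 0, 68), (234, 28, 51), (238, 45, 54), (242, 47, 47), (246, 51, 44), (250, 61, 49), (254, 64, 47), (258, 69, 50), (262, 70, 48), (266, 70, 44), (270, 70, 49), (274, 70, 48), (278, 70, 48), (282, 70, 44), (286, 70, 48), (290, 70, 46), (294, 70, 46), (298, 70, 44), (302, 70, 46), (306, 70, 45), (310, 70, 44), (314, 60, 46), (318, 51, 46), (322, 34, 45), (326, 0, 86), (330, 0, 99)]
241 326
```

View pics/n1z.png

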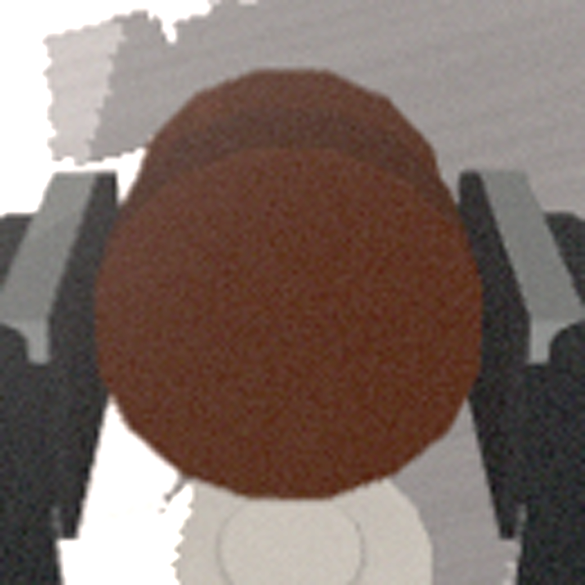

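Run:
```python
from h import *
import pickle
c=pickle.load(open("pics/n1_wrist.pkl","rb"))
P=pix2plane(c,[[284.5,247.2],[284.5,325.7]],.129)[:,:2]; print(P,np.hypot(*(P[0]-P[1])))
T=np.array([.4252,-.1225]); a=np.radians(-16); d=P.mean(0)-T
print("along tool x",d@[np.cos(a),np.sin(a)],"along tool y",d@[np.sin(a),-np.cos(a)])
```

```text
[[ 0.4438995  -0.12786501]
 [ 0.40604944 -0.11697918]] 0.039384367797917395
along tool x -0.0002382658127265059 along tool y -1.2723802743991647e-05
```

Run:
```python
from h import *
x=np.array([.5392,.3364])
place(x,32,.1285,.07,hover=.24,guard=4,extra=.004)
d=np.array([np.cos(np.radians(32)),np.sin(np.radians(32))])
robot.move_pose([*(x-.03*d),.33],[180,0,32]); robot.pause(.2)
snap("n2",("wrist","scene"))
st("look")
a=cv2.imread("pics/n2_wrist.png")[110:210,230:340]; b=cv2.imread("pics/n2_scene.png")
b=b[190:310,360:470]
cv2.imwrite("pics/n2.png",np.hstack([cv2.resize(a,(396,396),interpolation=2),cv2.resize(b,(396,396),interpolation=2)]))
```

```text
guard True
placed t 46.57 tcp [0.5391 0.3364 0.1292] w 0.0383 F [-0.1  0.5  5.4] j6 168.2
open t 46.98 tcp [0.5385 0.3362 0.1284] w 0.07 F [-0.1  0.3 -0.1] j6 168.2
look t 48.45 tcp [0.5135 0.3204 0.3285] w 0.0703 F [-0.6 -0.2 -0.2] j6 167.6
```

View pics/n2.png

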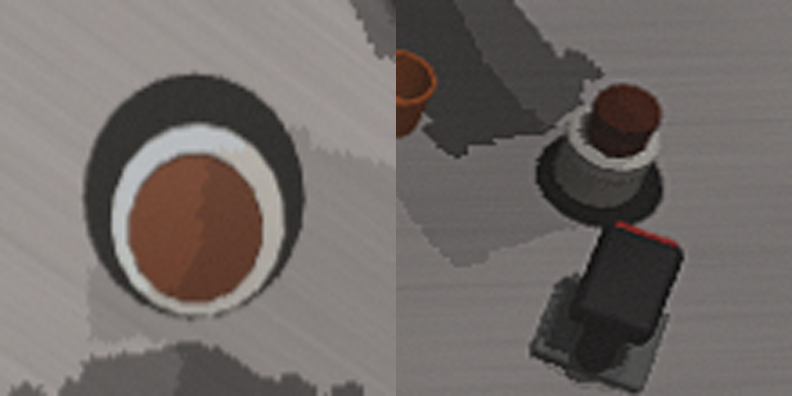

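Run:
```python
from h import *
import pickle
c=pickle.load(open("pics/n2_wrist.pkl","rb")); im=cv2.imread("pics/n2_wrist.png")
f=lambda L:[[230+u/3.6,110+v/3.96] for u,v in L]
def mid(L,z):
    P=pix2plane(c,f(L),z)[:,:2]; return P.mean(0).round(4),np.hypot(*(P[0]-P[1])).round(4),np.hypot(*(P[2]-P[3])).round(4)
print("mat",mid([(84,190),(304,190),(194,73),(194,318)],.003))
print("white",mid([(111,217),(284,217),(197,123),(197,316)],.049))
print("brown",mid([(128,228),(263,228),(196,153),(196,304)],.079))
P=pix2plane(c,f([(84,190),(304,190)]),.003);print(P.mean(0))
robot.goto_joints([-60,6,5.5,89.6,0,77]); snap("f",("top","scene")); st("end")
```

```text
mat (array([0.5408, 0.3386]), np.float64(0.0792), np.float64(0.0796))
white (array([0.5387, 0.3361]), np.float64(0.0554), np.float64(0.0559))
brown (array([0.539 , 0.3369]), np.float64(0.0396), np.float64(0.0401))
[0.54198784 0.33938274 0.003     ]
end t 51.27 tcp [ 0.4055 -0.4418  0.3029] w 0.07 F [ 0.  -1.3  0.2] j6 77.0
```

View pics/f_scene.png

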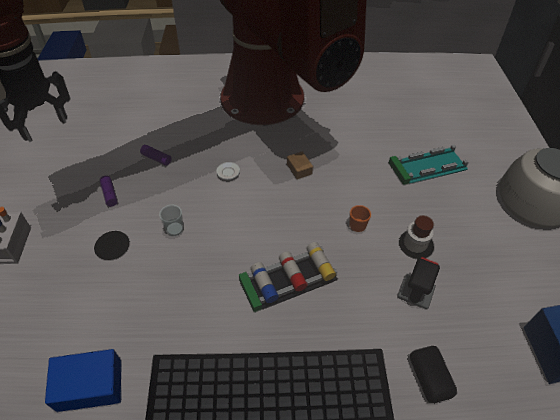

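View pics/f_top.png

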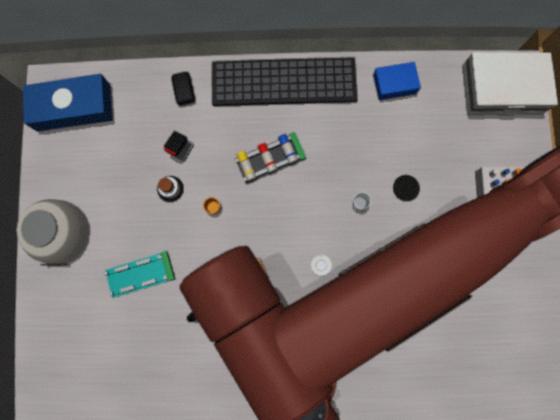

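Run:
```python
from h import *
t=cam("top"); s=cam("scene")
a=cv2.imread("pics/f_top.png"); b=cv2.imread("pics/f_scene.png")
m,bl=blobs(a[170:210,150:195],(0,70,40),(20,255,255),10); print("top brown",[(x[0],pix2plane(t,[x[1]+[150,170]],.079)[0][:2].round(4)) for x in bl])
m,bl=blobs(a[170:210,150:195],(0,0,0),(180,255,60),60); print([(x[0],x[1]+[150,170],x[2]) for x in bl])
cv2.imwrite("pics/fz.png",np.hstack([cv2.resize(a[170:210,150:190],(400,400),interpolation=2),cv2.resize(b[205:265,390:450],(400,400),interpolation=2)]))
```

```text
top brown [(np.int32(161), array([0.5373, 0.3324]))]
[(np.int32(149), array([174.7, 192.5]), array([ 9,  7, 24, 25], dtype=int32))]
```

View pics/fz.png

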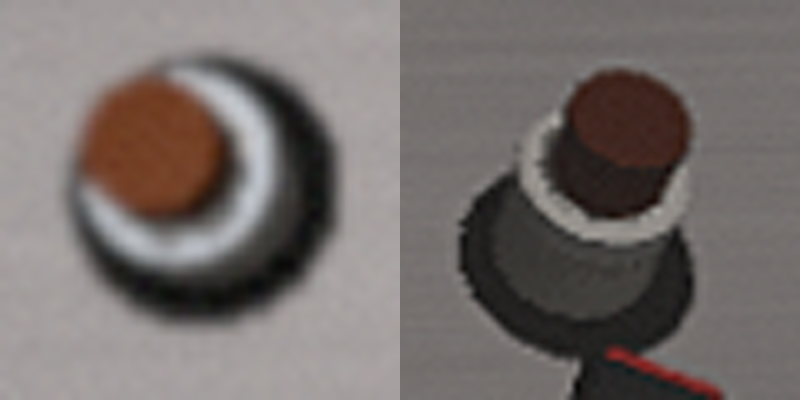

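Two views agree that the jar stack sits about 3 mm off the mat centre, toward the robot base. There's plenty of time, so I'll grip the white jar low, lift it 1.5 mm and shift the stack gently.

Run:
```python
from h import *
x=np.array([.5389,.3364]); y=x+[.0022,.0024]
robot.set_gripper(.085)
robot.move_pose([*x,.22],[180,0,32]); robot.pause(.2)
print(robot.line_to([*x,.092],vel=.06,guard=6)); st("down")
robot.set_gripper(.04); st("grip")
z=robot.observe()["tool_pos"][2]
robot.line_to([*x,.0945],vel=.02); robot.line_to([*y,.0945],vel=.01); robot.pause(.3)
print(robot.line_to([*y,.090],vel=.015,guard=4)); st("placed")
robot.set_gripper(.085); robot.line_to([*y,.2],vel=.1)
d=np.array([np.cos(np.radians(32)),np.sin(np.radians(32))])
robot.move_pose([*(np.array([.5392,.3364])-.03*d),.33],[180,0,32]); robot.pause(.2)
snap("n3",("wrist",))
a=cv2.imread("pics/n3_wrist.png")[110:210,230:340]
cv2.imwrite("pics/n3.png",cv2.resize(a,(792,600),interpolation=2))
```

```text
False
down t 56.85 tcp [0.539  0.3365 0.0923] w 0.085 F [0.1 1.1 0.4] j6 168.2
grip t 57.24 tcp [0.5393 0.3365 0.0926] w 0.0544 F [-0.5  0.1  3.9] j6 168.2
True
placed t 58.55 tcp [0.5414 0.3389 0.0926] w 0.0545 F [-0.9  0.9  5.1] j6 168.3
```

View pics/n3.png

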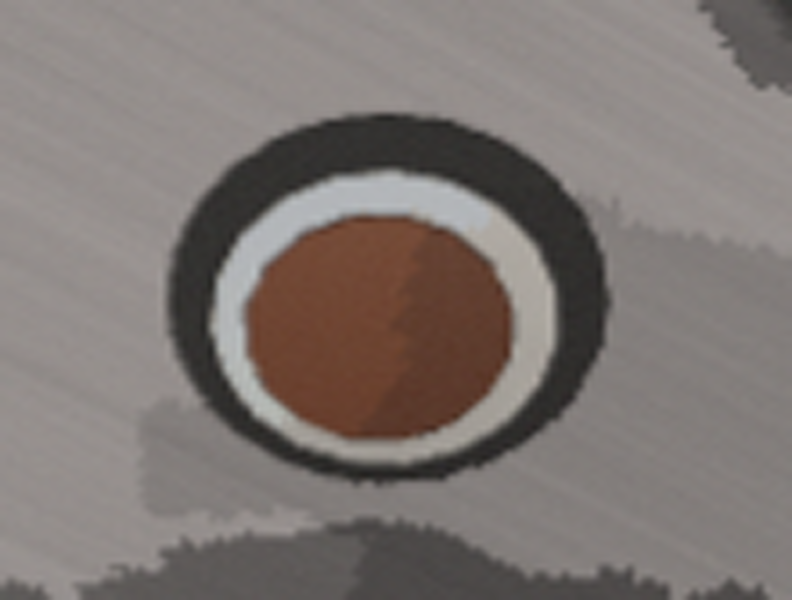

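Run:
```python
from h import *
import pickle
c=pickle.load(open("pics/n3_wrist.pkl","rb"))
f=lambda L:[[230+u/7.2,110+v/6.0] for u,v in L]
def mid(L,z):
    P=pix2plane(c,f(L),z)[:,:2]; return P.mean(0).round(4),np.hypot(*(P[0]-P[1])).round(4),np.hypot(*(P[2]-P[3])).round(4)
print("mat",mid([(169,298),(606,298),(387,113),(387,483)],.003))
print("white",mid([(211,318),(558,318),(385,170),(385,466)],.049))
print("brown",mid([(246,326),(512,326),(380,214),(380,440)],.079))
robot.goto_joints([-60,6,5.5,89.6,0,77]); snap("g",("top","scene")); st("end")
```

```text
mat (array([0.5399, 0.3382]), np.float64(0.0789), np.float64(0.0795))
white (array([0.5401, 0.3387]), np.float64(0.0555), np.float64(0.0565))
brown (array([0.5411, 0.3402]), np.float64(0.0389), np.float64(0.0395))
end t 63.87 tcp [ 0.4055 -0.4418  0.3029] w 0.085 F [-0.1 -0.6  0. ] j6 77.0
```

View pics/g_scene.png

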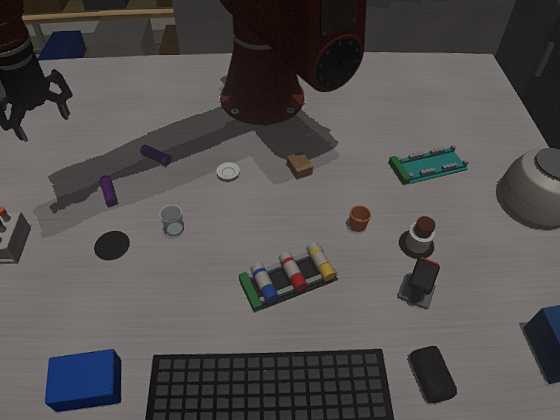

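Everything is in place: the white jar is within about 1 mm of the mat centre, the brown jar is within about 2 mm of the white, and the beaker (172,222) is upright. Handing in.

Run:
```python
from h import *
robot.job_done(); st("done")
```

```text
the job is handed in; nothing more can be done
the job is handed in; nothing more can be done
```

The control kit is set out and handed in, with the clock at about 64 s of the 128 s allowed. I placed the things in the order asked.

- **Vials:** Red is in the middle groove, blue in the groove towards the green end and yellow on the other side. After a first look I regripped red and blue, shifting them about 3 mm and 5 mm. The last wrist view over the cradle put all three within about 1–2 mm of centre lengthwise.
- **White jar:** It stands upright on the mat next to the scanner. Two views first put it about 3 mm off centre, so I lifted the stack slightly and shifted it. The last wrist view puts the jar within 1 mm of the mat centre.
- **Brown jar:** It stands upright on the white jar, about 2 mm off the white jar's centre in that same view (under 1 mm before the shift).
- **Left alone:** The last overview shows the beaker standing, the spare mat free, the look-alikes untouched and the arm clear of everything.

**Where the checks disagreed:** The cameras differ from each other by about 2–3 mm, mostly in y. I therefore judged centring from features within a single picture where I could. I checked the final jar positions in the wrist view only, not again in the top view.

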